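Undo the last swing bolt of the spawn steriliser

TASK

The last of the four swing bolts still holds the lid of the pressure steriliser. Loosen its wing nut only as far as it takes for the washer to pass over the lip of the lug - no more than about an eighth of a turn beyond that - feeling for it with a light outward pull and never forcing the bolt against the lip; then swing the bolt out of its slot so that it hangs down outside like the other three. Leave the sprayer, the jar and the bowl where they are.

Things in the scene. Friction and masses are not known exactly. Their poses are not given: they have to be found in the camera images.
- wing (a point): Centre of the wings of the black wing nut that is still done up: a flat bar 56 mm long (x axis), 14 mm thick (y), 24 mm high (z, along the bolt). The bolt's 9 mm end stands up to 3 mm out of its top. Below the bar a 14 mm round neck runs 15 mm down to the washer. Right-hand thread: anticlockwise from above loosens and lifts it 6 mm a turn. Pinched wings can be taken again half a turn back.
- washer: Steel washer under the wing nut, 28 mm across, 4 mm thick; origin at the centre of its underside, 31 mm below wing. It rises with the nut but does not turn. To come free the nut needs between about 0.3 and 1.1 turns: it differs with how far the gasket is squeezed, which cannot be seen. It turns stiffly, up to 0.25 N m while tight, 0.05 N m once loose.
- lug (a point): Top of the slotted lug of the lid, the washer's seat, on the upright bolt's line, about 200 mm above the table; as the nut slackens it follows the washer up by 0 to 4.3 mm on its springy gasket, then stays. x: horizontally outward along the slot, the way the bolt swings; z: up. Slot 13 mm wide, open outward. The lid is under 5 mm above the seat; gauge, valve, handle (65 mm high) over 85 mm inward.
- lip: Two ridges on the lug's outer end, either side of the slot, that keep the washer in: origin as lug, 13.5 to 16 mm outward of the bolt line, 2 mm above the seat; 2 to 3 mm of washer lift off the seat lets it pass. The upright bolt has 1.5 mm play at the washer, 2 mm at the wings, before it meets them; they feel 1.4 times the pull on the wings, several times it when the washer just grazes over.
- bolt (a joint): Swing of the eyebolt about its pivot pin, rad: 0 upright in the slot (no further inward), grows as it swings outward, 2.6 hanging down at its stop. The hinge is loose: let go beyond about 0.3 the bolt falls out and down by itself.
- pivot (a point): Pivot pin of the eyebolt on the side of the pot, 68 to 72 mm below the seat and about 98 mm below wing; the bolt turns about it; z axis along the bolt towards the nut, y axis along the pin.
- sprayer_mid (a point): Bystander: white hand sprayer with black and blue head, 110 mm across, 242 mm high, point 120 mm above its foot.
- jar_mid (a point): Bystander: grain spawn jar with a white lid, 84 mm across, 128 mm high, point half-way up.
- bowl_mid (a point): Bystander: steel bowl, 170 mm across, 70 mm high, point half-way up.

How it is judged (in metres and radians):
On the way, in this order (a step that is already met when the one before it is completed fails the run):
1. the wing nut is slackened, its washer more than 1 mm off the seat, with the bolt still upright in the slot (z of wing in the frame of lug above 0.032 m and value of joint bolt below 0.1 rad), for 0.1 s.
2. the bolt has swung out of the slot past 1 rad (value of joint bolt above 1 rad), for 0.1 s.
At the end, for the whole second after the job is handed in: The bolt hangs down outside (bolt joint above 2.2 rad) and is at rest (slower than 0.2 rad/s) (value of joint bolt above 2.2 rad and velocity of joint bolt below 0.2 rad/s); the robot touches nothing.
It fails at once if the lip of the lug is pushed or levered with more than 25 N (the bolt forced against it) (contact force between lip and anything else above 25 N).
It fails at once if the nut is run up much further than needed (wing centre more than 34.8 mm above the seat, washer 3.8 mm off it) (z of wing in the frame of lug above 0.0348 m).
It fails at once if the sprayer, the jar or the bowl is moved more than 30 mm (distance of any of sprayer_mid, jar_mid, bowl_mid from where it was at the start of the episode above 0.03 m).
It also fails if it takes over 72 s, if anything falls off the work surface, if the arm or the gripper's body presses on something with over 40 N, if the wrist force passes 120 N, or if a joint passes its speed limit or range.

ROBOT

A 6-joint arm with a two-finger parallel gripper is mounted at the origin on the work surface. World frame = base frame: x ahead of the robot, y to its left, z up, the work surface at z = 0. Lengths are in mm, angles in rad, forces in N, time in s.
With the tool pointing down it reaches from about 325 to 900 mm from the base axis. Payload 3.5 kg.
Tool frame: the origin (TCP) lies at the very end of the fingers, on their centre line; the grasp point (between the pads) lies 19 mm behind it (pinch_z is the distance from the TCP to the grasp point, in mm); z points along the fingers, y is the direction in which the jaws open and shut (so a half turn about z gives the same grasp; the last joint's range is limited). The gripper opens to 85 mm and grips with 20 to 120 N. Pads are 22 mm wide; open, the fingers measure 114 mm over their backs; the gripper's body (76 mm by 85 mm) begins 54 mm behind the grasp point. The pads swing forward as they close: fully open they stand 13 mm farther back than shut.
Start: joints at [-1.327, 0.276, -0.026, 1.268, 0, 1.467], TCP at [212.419, -587.792, 231.313] pointing down, gripper open.
Joint ranges: [-3.12, 3.12], [-0.85, 1.88], [-1.08, 1.24], [-1.95, 2.15], [-1.57, 1.53], [-3.14, 3.14]. Speed limits (rad/s): [2.57, 2.57, 3.14, 3.14, 3.14, 3.14].

INTERFACE

Orientations are given as a rotation vector (axis times angle).
In Python, from cell import move_pose, servo_line, goto_joints, gripper_to, wait, solve_ik, sense, camera, IKError, job_done, pinch_z gives the robot as it stands. The module is installed in compiled form; this text tells all that it offers. Calls block until the motion is done:
- move_pose(position, orientation): joint-space move of the TCP to a pose.
- servo_line(position, rotation=None, velocity=150): straight line of the TCP; rotation=None keeps the orientation; velocity is the mean speed in mm/s.
- goto_joints(angles): joint-space move.
- gripper_to(opening, grasp_force=None): opening from 0.0 (shut) to 1.0 (fully open); grasp_force is the grip in N (None keeps the last); returns when the fingers have stopped.
- wait(seconds).
- solve_ik(position, orientation): joint angles nearest the present ones, or None.
- sense(): the state.
- camera(name): name is "scene" or "top" or "wrist"; returns a dict with "color" (384x512x3 uint8, red, green, blue), "intrinsics" (3x3 intrinsics, pixels), "R" (3x3) and "t" (3): a world point X has camera coordinates R X + t. Camera axes: x right, y down, z forward; pixel columns grow to the right and rows downward; lengths in mm; the calibration is good to about 2 mm. A picture is of the moment at which its call begins. There is no depth.
A pose or a line that the arm cannot do raises IKError and nothing moves.
- job_done(): hands the job in, once; it reports no verdict.
The state is a dict: "clock": time; "qpos": joint angles; "qvel": joint speeds; "joint_torque": joint torques, N m; "eef_pos": TCP position; "eef_rot": TCP orientation; "ft_force": force on the tool from outside, world axes, zero at the start; "moment": the same for the moment, N m; "opening": opening from 0.0 (shut) to 1.0 (fully open).
Only numpy, scipy, OpenCV 4.12 (cv2) and the standard library are available. Lean on these libraries where they do the work, as an engineer would, in place of code of your own. Each camera call takes 0.05 s, during which the arm holds its last target. There are 200 camera calls.

## Working session

There is one attempt and no reset: what is moved stays moved. The work goes in short steps, each a Python script; the robot and the scene stay as the last script left them, time stands still between calls to the robot, and variables do not carry over. Pictures are saved under pics/ and viewed, about 8 in all and at most 12, crops included, and the job is handed in when it is done.

```bash
ls; mkdir -p pics
python3 - <<'E'
from cell import *
import cv2,numpy as np
print(pinch_z)
s=sense();print({k:np.round(v,3) for k,v in s.items()})
for n in ["scene","top","wrist"]:
    c=camera(n);cv2.imwrite(f"pics/{n}0.png",cv2.cvtColor(c["color"],cv2.COLOR_RGB2BGR))
    print(n,np.round(c["intrinsics"],1).tolist(),np.round(c["R"],3).tolist(),np.round(c["t"],1))
    np.savez(f"pics/{n}0.npz",K=c["intrinsics"],R=c["R"],t=c["t"])
a=[cv2.imread(f"pics/{n}0.png") for n in ["scene","top"]]
# stacked view
cv2.imwrite("pics/both0.png",cv2.resize(np.vstack(a),(0,0),fx=.78,fy=.78))
E
```

```text
pics
18.700000000000003
{'clock': np.float64(0.0), 'qpos': array([-1.327,  0.277, -0.028,  1.268,  0.   ,  1.467]), 'qvel': array([-0.001, -0.002, -0.001, -0.001,  0.001, -0.   ]), 'joint_torque': array([-1.0000e-03, -4.4551e+01,  2.9520e+01,  1.6000e-02, -0.0000e+00,
       -0.0000e+00]), 'eef_pos': array([ 212.226, -587.047,  230.103]), 'eef_rot': array([-3.092, -0.542,  0.   ]), 'ft_force': array([-0.909, -0.139, -0.025]), 'moment': array([-0.034,  0.001,  0.056]), 'opening': np.float64(0.998)}
scene [[408.0, 0.0, 259.6], [0.0, 408.0, 193.4], [0.0, 0.0, 1.0]] [[-0.534, 0.846, -0.012], [0.568, 0.348, -0.746], [-0.626, -0.405, -0.666]] [ 278.  -161.3 1806. ]
top [[453.8, 0.0, 259.5], [0.0, 453.8, 185.0], [0.0, 0.0, 1.0]] [[-0.029, -0.999, -0.013], [-0.997, 0.03, -0.073], [0.073, 0.011, -0.997]] [  53.4  514.8 1506.8]
wrist [[285.2, 0.0, 258.9], [0.0, 285.2, 186.7], [0.0, 0.0, 1.0]] [[0.339, -0.941, -0.002], [-0.903, -0.326, 0.28], [-0.264, -0.094, -0.96]] [-623.7  -35.7  378.5]
```

View pics/scene0.png

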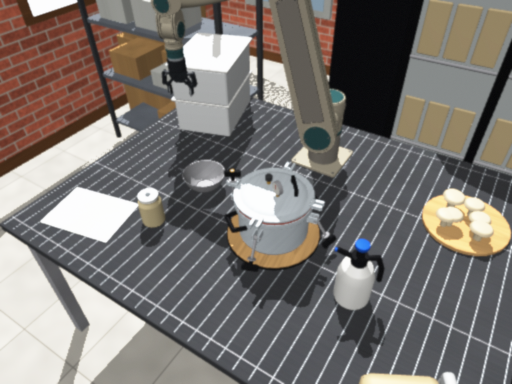

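View pics/top0.png

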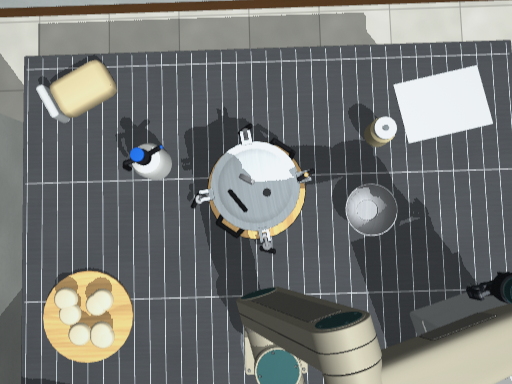

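Run:
```python
import cv2,numpy as np
t=cv2.imread("pics/top0.png");s=cv2.imread("pics/scene0.png")
a=cv2.resize(t[120:260,185:325],(600,600),interpolation=cv2.INTER_CUBIC)
cv2.imwrite("pics/ztop.png",a)
b=cv2.resize(s[150:275,205:345],(672,600),interpolation=cv2.INTER_CUBIC)
cv2.imwrite("pics/zscene.png",b)
```

```text
(no output)
```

View pics/ztop.png

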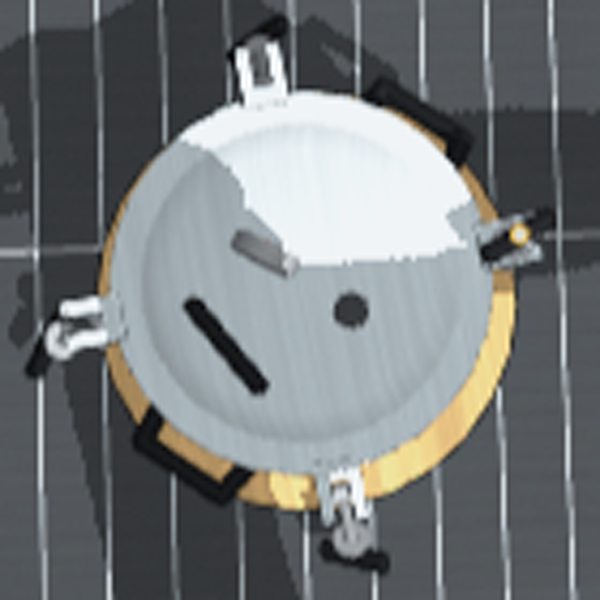

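View pics/zscene.png

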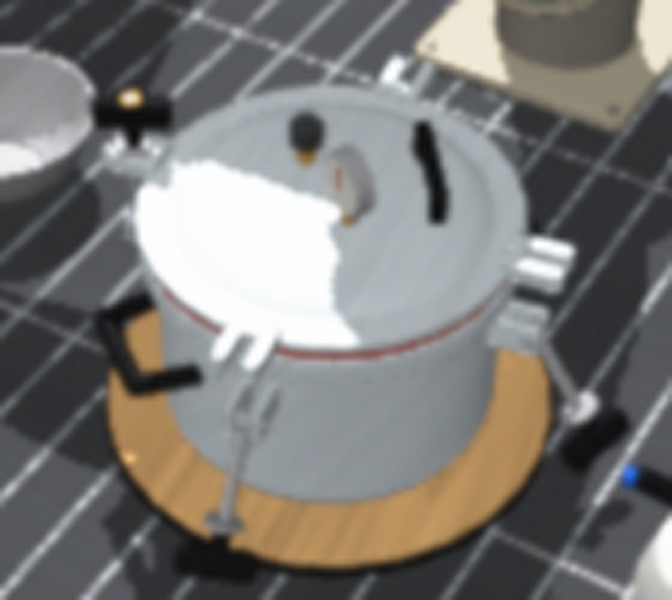

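```bash
cat > h.py <<'E'
import numpy as np, cv2
from scipy.spatial.transform import Rotation as Rn
def ld(n):
    d=np.load(f"pics/{n}.npz"); return d["K"],d["R"],d["t"]
def ray(c,p):
    K,R,t=c; d=R.T@np.linalg.inv(K)@np.array([p[0],p[1],1.]); return -R.T@t,d/np.linalg.norm(d)
def atz(c,p,z):
    o,d=ray(c,p); return o+d*(z-o[2])/d[2]
def tri(obs):
    A=np.zeros((3,3));b=np.zeros(3)
    for c,p in obs:
        o,d=ray(c,p);P=np.eye(3)-np.outer(d,d);A+=P;b+=P@o
    X=np.linalg.solve(A,b)
    return X,[proj(c,X)-np.array(p) for c,p in obs]
def proj(c,X):
    K,R,t=c; q=K@(R@X+t); return q[:2]/q[2]
def down(yaw): # tool down; tool y axis at angle yaw from world +y...: tool y=( -sin,cos )*-1
    return (Rn.from_euler('z',yaw)*Rn.from_rotvec([np.pi,0,0])).as_rotvec()
E
python3 - <<'E'
from h import *
from cell import *
T,S=ld("top0"),ld("scene0"); W=ld("wrist0")
ct=lambda u,v:(185+u*140/600-.4,120+v*140/600-.4); cs=lambda u,v:(205+u*140/672-.4,150+v*125/600-.4)
X,r=tri([(T,ct(518,235)),(S,cs(131,97))]);print("bolt top",X,r)
a,b=atz(T,ct(484,256),232),atz(T,ct(551,213),232);print("wing",a,b,(a+b)/2,np.degrees(np.arctan2(*(b-a)[1::-1])),np.linalg.norm(b-a))
for n,u in dict(L=(85,320),R=(515,238),U=(262,75),D=(344,487),C=(299,284)).items(): print(n,atz(T,ct(*u),200))
l,rr=atz(T,ct(85,320),200),atz(T,ct(515,238),200);print("out dir",np.degrees(np.arctan2(*(rr-l)[1::-1])))
print("cam",-W[1].T@W[2])
s=sense();Rt=Rn.from_rotvec(s["eef_rot"]).as_matrix();print(Rt, "cam in tool",Rt.T@(-W[1].T@W[2]-s["eef_pos"]),(W[1]@Rt))
for y in np.radians([0,45,90,-45,-90,135]):
    q=solve_ik([X[0],X[1],330],down(y)); print(np.degrees(y),None if q is None else np.round(q,2))
E
```

```text
bolt top [527.2275512  -98.51889575 244.09321006] [array([ 0.58831569, -0.39534552]), array([0.60887371, 0.05636212])]
wing [513.74150072 -74.48142973 232.        ] [ 541.52033693 -120.68628384  232.        ] [527.63091882 -97.58385678 232.        ] -58.98527984183852 53.91245018549512
L [480.27046966 200.1891799  200.        ]
R [528.2528552  -98.66234055 200.        ]
U [647.55736984  73.26215278 200.        ]
D [360.3660796   24.60358372 200.        ]
C [500.81606767  51.5612307  200.        ]
out dir -80.87866807648918
cam [ 279.21620568 -563.0062299   372.32630424]
[[ 9.40456846e-01  3.39912809e-01 -4.50311920e-04]
 [ 3.39913078e-01 -9.40455393e-01  1.65947006e-03]
 [ 1.40576854e-04 -1.71372689e-03 -9.99998522e-01]] cam in tool [  71.2019437    -0.25954997 -141.89959773] [[-7.81063478e-04  9.99999690e-01 -1.02449496e-04]
 [-9.59931597e-01 -7.78477518e-04 -2.80233337e-01]
 [-2.80233329e-01 -1.20535516e-04  9.59931907e-01]]
0.0 [-0.31  0.08 -0.05  1.43  0.    2.84]
45.0 [-0.31  0.08 -0.05  1.43  0.    2.05]
90.0 [-0.31  0.08 -0.05  1.43  0.    1.27]
-45.0 [-0.31  0.08 -0.05  1.43  0.   -2.66]
-90.0 [-0.31  0.08 -0.05  1.43  0.   -1.88]
135.0 [-0.31  0.08 -0.05  1.43  0.    0.48]
```

Run:
```python
from h import *
from cell import *
p=[527.3,-98.2,300]
ims=[]
for i,y in enumerate([-59,121]):
    move_pose(p,down(np.radians(y))); wait(0.3)
    c=camera("wrist"); s=sense(); np.savez(f"pics/w{i}.npz",K=c["intrinsics"],R=c["R"],t=c["t"])
    cv2.imwrite(f"pics/w{i}.png",c["color"][:,:,::-1]); 
    pr=proj((c["intrinsics"],c["R"],c["t"]),np.array([527.3,-98.2,244]));print(pr,np.round(s["qpos"],3),s["eef_pos"],s["ft_force"],s["clock"])
    u,v=int(pr[0]),int(pr[1]);u0,v0=max(0,min(512-130,u-65)),max(0,min(384-100,v-50));print("crop",u0,v0)
    ims.append(cv2.resize(c["color"][v0:v0+100,u0:u0+130,::-1],None,fx=4,fy=3*4/3,interpolation=cv2.INTER_CUBIC))
    ims[-1]=cv2.resize(ims[-1],(390,300))
cv2.imwrite("pics/wz.png",np.vstack(ims))
```

```text
[258.9056978 204.196743 ] [-0.305  0.09  -0.108  1.373 -0.    -2.416] [527.28580677 -98.3044955  299.95672939] [-0.29569872 -0.50511181 -0.25269654] 3.7417
crop 193 154
[258.94922779 204.28013125] [-0.305  0.09  -0.108  1.373  0.     0.725] [527.29010644 -98.18900273 299.99452909] [ 0.14301753  0.19882453 -0.14017975] 6.7417
crop 193 154
```

View pics/wz.png

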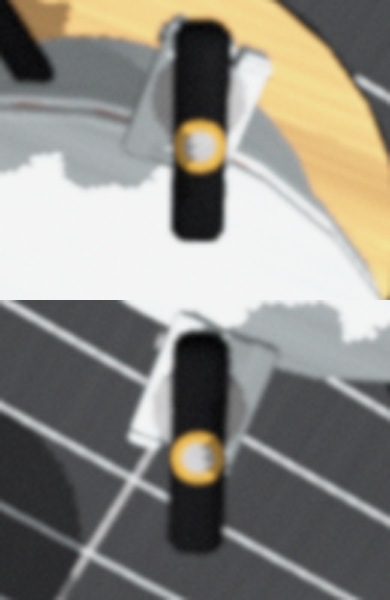

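```bash
cat >> h.py <<'E'
import json
from cell import *
OUT=np.array([np.cos(np.radians(-80.5)),np.sin(np.radians(-80.5)),0]); LAT=np.array([-OUT[1],OUT[0],0])
def save(p,yaw,turn,F0): json.dump(dict(p=list(map(float,p)),yaw=float(yaw),turn=float(turn),F0=list(map(float,F0))),open("st.json","w"))
def load():
    d=json.load(open("st.json")); return np.array(d["p"]),d["yaw"],d["turn"],np.array(d["F0"])
def avg(n=5):
    f=[];m=[]
    for _ in range(n):
        s=sense();f.append(s["ft_force"]);m.append(s["moment"]);wait(.01)
    return np.mean(f,0),np.mean(m,0)
def rep(tag,F0):
    f,m=avg();s=sense();d=f-F0
    print(tag,"t%.1f"%s["clock"],"out %.1f lat %.1f z %.1f"%(d@OUT,d@LAT,d[2]),"mz %.3f"%m[2],"eef",np.round(s["eef_pos"],2),"op %.3f"%s["opening"]);return d,m
E
python3 - <<'E'
from h import *
p=np.array([527.9,-99.2,300]);yaw=np.radians(120)
servo_line(p,down(yaw),60)
p[2]=214.5; servo_line(p,None,90); wait(.2)
F0,_=avg(); rep("before",F0)
gripper_to(0.0,50); wait(.2); rep("gripped",F0)
for i in range(2):
    yaw+=np.radians(8); p[2]+=6*8/360; t=sense()["clock"]
    servo_line(p,down(yaw),0.4); print(sense()["clock"]-t); wait(.1); rep(f"turn {i}",F0)
save(p,yaw,16/360,F0)
c=camera("wrist");cv2.imwrite("pics/g.png",c["color"][:,:,::-1])
E
```

```text
before t8.4 out 0.0 lat 0.2 z 0.2 mz -0.001 eef [528.21 -99.32 214.99] op 1.002
gripped t9.3 out 1.0 lat -2.7 z 2.4 mz -0.008 eef [527.66 -99.43 214.62] op 0.154
0.29159999999999897
turn 0 t9.7 out 0.5 lat -1.8 z 1.9 mz 0.050 eef [527.78 -99.21 214.65] op 0.154
0.2917000000000005
turn 1 t10.1 out 1.1 lat -2.3 z 1.6 mz 0.014 eef [527.74 -99.28 214.72] op 0.159
```

View pics/g.png

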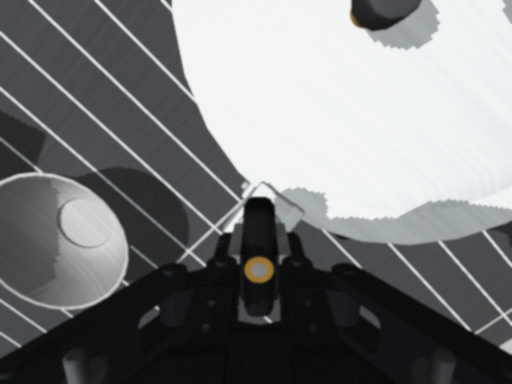

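```bash
cat >> h.py <<'E'
PIV=np.array([527.8,-99.3,132.]); AX=np.cross([0,0,1],OUT)
def swing(p,yaw,th,v):
    R=Rn.from_rotvec(AX*th); P=PIV+R.apply(p-PIV)
    servo_line(P,(R*Rn.from_rotvec(down(yaw))).as_rotvec(),v)
def turn(p,yaw,deg,F0,null=True):
    yaw+=np.radians(deg); p=p+[0,0,6*deg/360]
    servo_line(p,down(yaw),2); wait(.08)
    d,m=rep("turn %+d"%deg,F0)
    if null and np.linalg.norm(d[:2])>2:
        p=p+np.array([*np.clip(d[:2]*.08,-.3,.3),0])
    return p,yaw
def probe(p,yaw,lim=3.,step=.006,mx=.06):
    f0,m0=avg(4); th=0;log=[];free=True
    while th<mx-1e-6:
        th+=step; swing(p,yaw,th,8); wait(.04); f,_=avg(3); o=(f-f0)@OUT; log.append(round(float(o),1))
        if o<-lim: free=False;break
    if not free: swing(p,yaw,0,20)
    print("  probe",free,"th %.3f"%th,log,"t%.1f"%sense()["clock"]); return free,th
E
python3 - <<'E'
from h import *
p,yaw,tn,F0=load()
for i in range(5):
    p,yaw=turn(p,yaw,14,F0); tn+=14/360
f,th=probe(p,yaw); rep("after",F0)
save(p,yaw,tn,F0); print(tn,np.degrees(yaw),sense()["qpos"][5])
E
```

```text
turn +14 t10.7 out 1.6 lat -2.8 z 1.1 mz 0.050 eef [527.7  -99.36 214.88] op 0.156
turn +14 t11.2 out 1.6 lat -2.4 z -0.2 mz 0.031 eef [527.63 -99.45 215.07] op 0.154
turn +14 t11.7 out 1.9 lat -1.4 z -2.0 mz 0.045 eef [527.57 -99.51 215.25] op 0.157
turn +14 t12.2 out 2.1 lat -0.7 z -3.1 mz 0.018 eef [527.54 -99.63 215.47] op 0.154
turn +14 t12.8 out 1.5 lat 0.6 z -5.2 mz 0.007 eef [527.51 -99.73 215.69] op 0.159
  probe False th 0.018 [-2.5, -1.7, -3.1] t14.0
after t14.0 out 0.7 lat 2.7 z -8.5 mz -0.058 eef [527.43 -99.78 215.85] op 0.156
0.2388888888888889 205.99999999999997 -0.7613008474639399
```

```bash
cat >> h.py <<'E'
def turn(p,yaw,deg,F0,null=True):
    yaw+=np.radians(deg); p=p+[0,0,6*deg/360]
    servo_line(p,down(yaw),2); wait(.06)
    d,m=rep("turn %+d"%deg,F0)
    if null: p=p+np.array([*np.clip(d[:2]*.06,-.25,.25),np.clip(d[2]*.025,-.15,.15)])
    return p,yaw
def probe(p,yaw,F0,lim=4.,mx=.06):
    th=0;log=[];free=True;o=0;yy=[]
    while th<mx-1e-6:
        th+=.003 if o>-2 else .0015
        swing(p,yaw,th,8); wait(.03); f,_=avg(3); o=(f-F0)@OUT; log.append(round(float(o),1)); yy.append(round(float(sense()["eef_pos"]@OUT),1))
        if o<-lim: free=False;break
    if not free: swing(p,yaw,0,20)
    print("  probe",free,"th %.4f"%th,log,"move",yy[0],yy[-1],"t%.1f"%sense()["clock"]); return free,th
E
python3 - <<'E'
from h import *
p,yaw,tn,F0=load()
p[2]-=.2
f,th=probe(p,yaw,F0)
for i in range(3):
    if f: break
    p,yaw=turn(p,yaw,15,F0); tn+=15/360
    f,th=probe(p,yaw,F0)
    if f: break
rep("after",F0)
save(p,yaw,tn,F0); print(f,tn,np.degrees(yaw),sense()["qpos"][5],p)
E
```

```text
probe False th 0.0075 [-1.8, -2.9, -4.2] move 185.5 185.8 t15.2
turn +15 t15.7 out -0.4 lat 2.3 z -6.9 mz 0.040 eef [ 527.51 -100.16  215.94] op 0.157
  probe False th 0.0285 [-0.8, -1.1, -1.5, -2.8, -1.1, -1.7, -2.1, -2.5, -1.6, -2.8, -3.1, -4.8] move 185.9 187.7 t19.7
turn +15 t20.2 out -0.2 lat 0.9 z -4.8 mz 0.057 eef [ 527.64 -100.25  215.98] op 0.157
  probe False th 0.0300 [-0.1, -0.1, -1.2, -2.3, -1.1, -2.3, -1.3, -2.3, -2.8, -2.5, -2.1, -2.9, -3.3, -4.9] move 186.0 187.8 t24.8
turn +15 t25.3 out -0.0 lat 1.0 z -5.2 mz 0.016 eef [ 527.71 -100.27  216.11] op 0.158
  probe False th 0.0315 [0.1, 0.1, -1.3, -2.1, -1.7, -1.3, -1.6, -1.6, -2.2, -2.6, -3.4, -3.7, -5.1] move 186.0 187.9 t29.6
after t29.6 out -1.1 lat 1.1 z -3.8 mz -0.026 eef [ 527.78 -100.11  216.08] op 0.154
False 0.36388888888888893 250.99999999999997 -1.5467425788385352 [527.67679372 -99.78663747 216.08417307]
```

```bash
cat >> h.py <<'E'
SEQ=[.0285,.0315,.0345,.039,.045,.052,.06,.075,.09,.11,.13,.16,.19,.22,.26,.30,.35,.40,.45]
def probe(p,yaw,F0,lim=4.2):
    log=[];blk=False
    for th in SEQ:
        swing(p,yaw,th,12); f,_=avg(3); o=(f-F0)@OUT; log.append(round(float(o),1))
        if o<-lim: blk=True;break
    if blk: swing(p,yaw,0,25 if th<.1 else 40)
    print("  probe","BLOCKED" if blk else "FREE","th %.4f"%th,log,"t%.1f"%sense()["clock"]); return (not blk),th
def cyc(n,deg):
    p,yaw,tn,F0=load();f=False
    for i in range(n):
        p,yaw=turn(p,yaw,deg,F0); tn+=deg/360; save(p,yaw,tn,F0)
        f,th=probe(p,yaw,F0)
        if f or th>.05: break
    rep("after",F0); print(f,"turn %.3f"%tn,np.degrees(yaw),sense()["qpos"].round(2),p)
E
python3 - <<'E'
from h import *
cyc(4,22)
E
```

```text
turn +22 t30.3 out -0.0 lat 1.3 z -4.8 mz 0.045 eef [ 527.85 -100.24  216.34] op 0.157
  probe BLOCKED th 0.0345 [-2.6, -2.6, -4.6] t31.5
turn +22 t32.1 out 0.0 lat 2.5 z -6.1 mz 0.034 eef [ 527.99 -100.19  216.62] op 0.153
  probe BLOCKED th 0.0345 [-2.3, -2.9, -4.7] t33.3
turn +22 t33.9 out -0.0 lat 2.2 z -5.1 mz 0.035 eef [ 528.1  -100.09  216.88] op 0.155
  probe BLOCKED th 0.0345 [-2.4, -3.6, -4.9] t35.1
turn +22 t35.7 out -0.2 lat 2.4 z -4.5 mz 0.044 eef [ 528.19 -100.06  217.14] op 0.158
  probe BLOCKED th 0.0345 [-3.5, -3.8, -4.8] t36.9
after t37.0 out -0.8 lat 1.6 z -3.2 mz -0.006 eef [ 528.25 -100.05  217.05] op 0.152
False turn 0.608 339.0 [-0.31  0.13 -0.24  1.2  -0.   -3.08] [528.16999411 -99.68906902 217.04058948]
```

Run:
```python
from h import *
p,yaw,tn,F0=load()
gripper_to(0.9)
c=camera("wrist")
q=sense()["qpos"].copy(); q[5]+=np.pi; goto_joints(q)
yaw-=np.pi; p=np.array([528,-99.5,218.0]); servo_line(p,down(yaw),20); print("t",sense()["clock"])
F0,_=avg(); gripper_to(0.0,50); rep("gripped",F0); save(p,yaw,tn,F0)
c2=camera("wrist")
cv2.imwrite("pics/rg.png",np.vstack([k["color"][150:384,130:390,::-1] for k in (c,c2)]))
```

```text
t 40.55
gripped t41.2 out 0.1 lat -0.9 z 1.4 mz -0.020 eef [527.89 -99.59 218.14] op 0.155
```

View pics/rg.png

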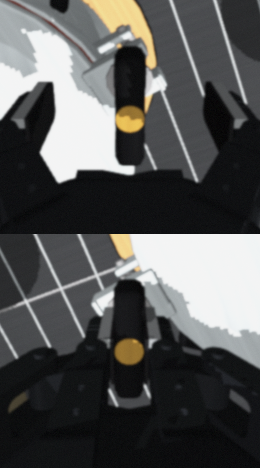

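```bash
sed -i 's/^SEQ=.*/SEQ=[.030,.0345,.041,.05,.06,.075,.10,.14,.19,.25,.32,.40]/' h.py
python3 - <<'E'
from h import *
cyc(8,22)
E
```

```text
turn +22 t41.9 out 0.5 lat -1.9 z 2.0 mz 0.042 eef [527.89 -99.56 218.4 ] op 0.154
  probe BLOCKED th 0.0345 [-2.8, -4.5] t42.8
turn +22 t43.5 out -0.6 lat -1.8 z 2.6 mz 0.018 eef [527.91 -99.8  218.73] op 0.152
  probe BLOCKED th 0.0345 [-3.2, -4.9] t44.4
turn +22 t45.0 out 0.0 lat -1.0 z 1.6 mz 0.045 eef [527.89 -99.83 219.17] op 0.147
  probe BLOCKED th 0.0345 [-4.0, -5.1] t46.0
turn +22 t46.6 out -0.6 lat 0.0 z 0.6 mz 0.015 eef [527.86 -99.84 219.59] op 0.155
  probe BLOCKED th 0.0345 [-2.6, -4.4] t47.5
turn +22 t48.2 out -0.3 lat 0.8 z 0.6 mz 0.045 eef [527.84 -99.84 219.96] op 0.154
  probe BLOCKED th 0.0600 [-1.8, -2.9, -2.9, -3.9, -4.5] t50.0
after t50.1 out -0.6 lat 0.2 z 1.3 mz -0.011 eef [527.86 -99.91 219.9 ] op 0.154
False turn 0.914 269.0 [-0.31  0.13 -0.23  1.21 -0.   -1.86] [527.75672109 -99.48048188 220.0152518 ]
```

```bash
sed -i 's/lim=4.2/lim=4.8/' h.py
python3 - <<'E'
from h import *
cyc(1,12)
E
```

```text
turn +12 t50.5 out 0.1 lat 0.4 z 1.1 mz 0.016 eef [527.87 -99.86 220.12] op 0.155
  probe FREE th 0.4000 [-1.1, -1.9, -3.7, -3.7, -3.9, -0.2, -0.4, 0.1, 0.5, 0.5, 1.1, 1.4] t55.8
after t55.8 out 1.3 lat -2.2 z 1.7 mz 0.150 eef [ 533.35 -133.39  213.18] op 0.153
True turn 0.947 281.0 [-0.52  0.31 -0.08  1.45  0.3  -2.33] [527.78146634 -99.48283353 220.24286619]
```

Run:
```python
from h import *
gripper_to(1.0)
s=sense(); z=Rn.from_rotvec(s["eef_rot"]).as_matrix()[:,2]
servo_line(s["eef_pos"]-z*90,None,120); wait(.5); f,_=avg(); print(sense()["clock"],f,sense()["eef_pos"])
S,Tc=camera("scene"),camera("top")
a=cv2.resize(S["color"][140:275,190:345,::-1],(560,488)); cv2.imwrite("pics/end.png",a)
cv2.imwrite("pics/endtop.png",Tc["color"][:,:,::-1])
```

```text
57.9333 [ 0.36276908 -0.18119753 -0.03360034] [ 539.25130713 -167.82008074  296.05372529]
```

View pics/end.png

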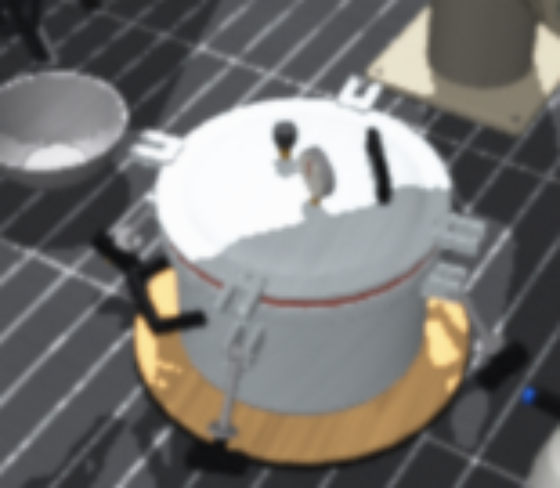

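Run:
```python
from h import *
c=camera("scene");K=(c["intrinsics"],c["R"],c["t"])
for th in (1.6,2.0,2.2,2.4,2.6):
    u=proj(K,PIV+101*(np.sin(th)*OUT+np.array([0,0,np.cos(th)])))
    print(th,u.round(1),"crop",((u-[190,140])*3.61).round())
wait(.4);d=camera("scene");x=np.abs(c["color"].astype(int)-d["color"])[170:230,200:250]
print("max change",x.max(),sense()["clock"],sense()["ft_force"])
a=cv2.imread("pics/top0.png");b=cv2.imread("pics/endtop.png");dd=cv2.absdiff(a,b).max(2)
for n,(u,v) in dict(spr=(147,160),jar=(382,131),bowl=(371,210)).items():
    g=cv2.matchTemplate(b[v-45:v+45,u-45:u+45],a[v-25:v+25,u-25:u+25],cv2.TM_CCOEFF_NORMED);print(n,cv2.minMaxLoc(g)[1::2])
```

```text
1.6 [208.6 188.5] crop [ 67. 175.]
2.0 [211.8 197.3] crop [ 79. 207.]
2.2 [214.7 201.5] crop [ 89. 222.]
2.4 [218.3 205.4] crop [102. 236.]
2.6 [222.5 208.9] crop [117. 249.]
max change 3 58.5333 [-0.15265971  0.21073537 -0.58658563]
spr (0.8925721645355225, (20, 20))
jar (0.5622394680976868, (17, 16))
bowl (0.45115926861763, (40, 40))
```

```bash
python3 -c "
from cell import *
job_done();print(sense()['clock'])"
```

```text
the job is handed in; nothing more can be done
the job is handed in; nothing more can be done
```

The last swing bolt is out of its slot and hanging down outside like the other three, and the job was handed in at about 59 s of the 72 s limit. The hand-in gave no verdict.

**Loosening:** I turned the wing nut in steps with one regrasp, making a light outward pull (up to about 5 N at the wrist) at each step from 0.24 turn.
- The washer met the lip firmly at every pull up to 0.85 turn.
- At 0.91 turn it grazed over, so I stopped pulling and backed off.
- At 0.95 turn it passed freely, less than an eighth of a turn beyond the lip's release point.

**Swinging out:** I swung the bolt gripped to 0.40 rad, opened the fingers, and it fell clear. I then retracted the gripper 90 mm.

**Last checks:**
- **Bolt:** the wing appears where a swing of about 2.6 rad predicts it, and two images 0.4 s apart show it at rest.
- **Robot:** the wrist force is about zero, so it is touching nothing.
- **Sprayer:** template matching shows it unmoved.
- **Bowl:** its template match was inconclusive, probably from the changed arm shadow, but it sits in the same place in the scene picture.
- **Jar:** its template match was also inconclusive, and I did not check it any other way. The arm never went near it.

**Disagreements:** during the first grasp a steady downward force of up to 8.5 N built up on the tool, so I lowered its path by about 0.7 mm, and it went away after the regrasp. I did not measure the washer's final height above its seat or the force on the lip directly. I inferred both from the turn count and the wrist force.

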